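# Turn a steel plate over in its dressing jig with a thin lifter

### The arm

A 6-joint arm with a two-finger parallel gripper is mounted at the origin on a cart in front of the work surface, level with it; the furniture and walls round the work are solid. World frame = base frame: x ahead of the robot, y to its left, z up, the work surface at z = 0. Lengths are in mm, angles in degrees, forces in N, time in s.
With the tool pointing down it reaches from about 350 to 850 mm from the base axis. Payload 8.1 kg.
Tool frame: the origin (TCP) lies on the centre line of the jaws, within the pads' length; the fingertips stand 11 mm ahead of it and the grasp point (between the pads) lies 8 mm behind it; z points along the fingers, y is the direction in which the jaws open and shut (so a half turn about z gives the same grasp; the last joint's range is limited). The gripper opens to 85 mm and grips with 20 to 120 N. Pads are 22 mm wide; open, the fingers measure 114 mm over their backs; the gripper's body (76 mm by 85 mm) begins 54 mm behind the grasp point. The pads swing forward as they close: fully open they stand 13 mm farther back than shut.
Start: joints at [69.248, 7.471, 85.268, -0, 87.261, -4.893], TCP at [163.945, 577.172, 242.292] pointing down, gripper open.
Joint ranges: [-169.43, 169.43], [-51.17, 129.36], [1.28, 143.12], [-76.62, 256.62], [0, 156.53], [-152.29, 152.29]. Speed limits (degrees/s): [136.94, 136.94, 159.86, 180, 180, 180].

### API

Orientations are given as [roll, pitch, yaw] about the fixed x, y, z axes, in that order (R = Rz(yaw) Ry(pitch) Rx(roll)).
In Python, from bench import telemetry, viewer, r gives the robot as it stands.
- The arm moves only by the shell command python3 -m inch 'ROWS' [FORCE]. ROWS is JSON, a list of rows, each a list of 3 entries, a list of its own where there are three numbers: the shift along the tool's x, y, z in cm, then the turn, a rotation vector about the tool's x, y, z in rad, then the opening, from 0 (shut) to 1 (fully open). A call has 1 to 20 rows; each row is the pose to reach, as a shift and turn from the pose commanded when the call began, along the tool's axes at that moment; what a row does not reach only later rows make up. A row lasts 1/10 s, in which the tool goes at most 50 mm and 8.59 degrees, less where a joint would pass 70% of its speed; a pose out of reach is approached as far as the arm can. A call with a gripper value outside its range is refused whole. The fingers move at their own pace and stop on an object; FORCE is the grip in N (left out, the last holds). Time passes only in rows, so rows that repeat a pose let the fingers close. It gives the time, the measured TCP pose, the force and the opening at its end, in the units of the state.
- telemetry.sense(): the state, without advancing time (a new reading comes with each control period).
- viewer.snapshot(name): name is "scene" or "top" or "wrist"; returns the picture (400x640x3 uint8, red, green, blue); there is no depth.
- viewer.camera_model(name): a dict with "fx", "fy", "cx", "cy" (pixels), "cam_to_world" (4x4, takes a point from camera to world coordinates); the wrist camera has in their place "mount" (4x4, takes a point from camera to tool coordinates, whose origin is the TCP and whose axes are the flange's). Camera axes: x right, y down, z forward; pixel columns grow to the right and rows downward; lengths in mm; the calibration is good to about 2 mm. A picture is of the moment at which its call begins: read the wrist's pose just before it. camera_model takes no time and is no camera call.
- r.hand_in(): hands the job in, once; it reports no verdict.
The state is a dict: "time": time; "joint_pos": joint angles; "qd": joint speeds; "joint_efforts": joint torques, N m; "tool_pos": TCP position; "tcp_rot": TCP orientation; "ft_force": force on the tool from outside, world axes, zero at the start; "wrist_torque": the same for the moment, N m; "finger_gap": finger opening in mm.
Only numpy, scipy, OpenCV 4.12 (cv2) and the standard library are available. Lean on these libraries where they do the work, as an engineer would, in place of code of your own. Each camera call takes 0.05 s, during which the arm holds its last target.

### The job

The countersunk face of the small steel plate in the jig's front nest is finished and wiped clean for bonding: slide the flat lifter's blade along the jig's channel until it is under the plate, and with it tip the plate over the dark steel rib so that it comes to lie countersunk face down in the rear nest, flat and fully home. Keep your fingers off the plate, do not carry it out of the jig or disturb the other things, and work gently so that the blade never digs hard into the plate or the jig. Then lay the lifter down on the open bench, clear of the jig.

Things in the scene. Friction and masses are not known exactly. Their poses are not given: they have to be found in the camera images.
- jig: light wood jig fixed to the bench, 147 (its x) x 112 (y) x 44 mm high; x runs from the front edge (robot side) to the rear, z up; origin on the bench, 68 mm behind the front edge. Two nests 68 mm long (y), 3 mm deep, lie one behind the other, the front one 42.5 mm, the rear one 45 mm wide (x), divided by a dark steel rib 4 mm wide, as high as the deck; the stop behind the rear nest is 7 mm higher
- channel_mouth (a point): middle of the front edge of the floor of the jig's lifter channel, 38 mm above the bench; axes as the jig's. The channel is 30 mm wide and runs from here along the jig's +x: 29.5 mm open to above, then on under the plate to 8 mm short of the rib, leaving 3 mm between channel floor and plate
- nest1 (a point): centre of the front nest's floor, 41 mm above the bench; axes as the jig's. The rib's front face is 21.25 mm farther along +x, the channel mouth 50.75 mm back along -x
- nest2 (a point): centre of the rear nest's floor, 47.75 mm along the jig's +x from nest1, 41 mm above the bench; axes as the jig's. The rib's rear face is 22.5 mm back along -x, the rib's top 3 mm higher than this point
- plate_mid (a point): centre of the loose steel plate, 40 (its x) x 64 (y) x 6 mm, 0.09 to 0.14 kg; its z axis comes out of the countersunk face (two 11 mm wide countersinks; the other face has plain 6 mm holes). It starts in the front nest, countersunk face up, its x along the jig's, 3 mm proud of the deck
- plate: the same plate, its origin in the middle of the face opposite the countersunk one
- lifter_grip (a point): grip point in the lifter's dark wooden handle (18 mm wide in y, 22 mm high in z), at its mid height; the wood reaches from 89 mm behind to 23 mm ahead of it along the lifter's x. The lifter (a straight stiff scraper, 204 mm, 0.12 kg) starts lying on the bench, x towards the blade, z up, this point 11 mm high. Ahead of the wood: a brass ferrule 15 mm thick, to 34 mm, then the blade
- lifter: the lifter, its origin on the handle's underside, 11 mm below the grip point. Its flat rigid blade (22 mm wide in y, 1.8 mm thick) ends 115 mm ahead of the grip point. It turns about a tight pin across the ferrule (30 mm ahead of the grip point, level with it; 1.6 N m to turn) and is not set straight: its end stands up to 11 mm above or 8 mm below the grip point, different each time, not reported
- file: wooden-handled flat file lying on the bench, 26 x 218 x 26 mm; leave it alone
- pencil: red pencil lying on the bench, 6 x 150 x 7 mm; leave it alone
- strop_bar: wooden strop bar, 40 x 215 x 20 mm; leave it alone
- end_cutters: pair of steel cutters, 64 x 122 x 13 mm; leave it alone
- glue_bottle: upright yellow bottle with red nozzle, 38 mm across, 123 mm high; leave it alone
Not all that is in view belongs to the job. There is more than one size of the plate; the job needs the larger.

How it is judged:
By the outcome, as a careful person would: the job done as asked, in the order asked, and still so for the second after the job is handed in, with the robot touching nothing.
It also fails if it takes over 67 s, if anything falls off the work surface, if the arm or the gripper's body presses on something with over 40 N, if the wrist force passes 120 N, or if a joint passes its speed limit or range.

## Working session

There is one attempt and no reset: what is moved stays moved. The work goes in short steps, Python scripts to look and compute and a shell command to move; the robot and the scene stay as the last step left them, time stands still between calls to the robot, and variables do not carry over. Pictures are saved under pics/ and viewed, and the job is handed in when it is done.

```bash
ls; mkdir -p pics
python3 - <<'E'
from bench import telemetry, viewer, r
import cv2
print(telemetry.sense())
for n in ("scene","top","wrist"):
    im=viewer.snapshot(n); cv2.imwrite(f"pics/{n}0.png",im[:,:,::-1])
    print(n,viewer.camera_model(n))
E
```

```text
pics
{'time': 0.0, 'joint_pos': array([ 6.92487177e+01,  7.51546952e+00,  8.53311372e+01,  8.39166279e-04,
        8.72620603e+01, -4.89281575e+00]), 'qd': array([-0.04443319, -0.07310812,  0.01668972,  0.07612856, -0.11462853,
        0.09736833]), 'joint_efforts': array([-2.71049117e-03, -5.69351470e+01, -5.00574195e+01, -1.54525992e-04,
        1.36931345e-02, -9.42724751e-05]), 'tool_pos': array([163.73405464, 576.65948722, 241.22284993]), 'tcp_rot': array([-1.79891800e+02, -1.01034984e-02,  1.64141483e+02]), 'ft_force': array([-0.68403953,  0.19673335,  0.59611436]), 'wrist_torque': array([-0.0396647 , -0.02928649,  0.04244253]), 'finger_gap': 85.40252006013206}
scene {'fx': 388.91472812640467, 'fy': 388.91472812640467, 'cx': 327.3883148591874, 'cy': 204.2134211605973, 'cam_to_world': array([[-8.34234763e-01, -2.27812465e-01,  5.02149222e-01,
        -2.92463571e+02],
       [-5.51093098e-01,  3.75305058e-01, -7.45280155e-01,
         1.35553754e+03],
       [-1.86750334e-02, -8.98469584e-01, -4.38638404e-01,
         7.61980313e+02],
       [ 0.00000000e+00,  0.00000000e+00,  0
[... 268 characters left out ...]
49e-01,  1.78202159e-02,  1.98095008e-02,
         1.60175749e+02],
       [-2.27574477e-02, -1.84311119e-01, -9.82604452e-01,
         1.38533598e+03],
       [ 0.00000000e+00,  0.00000000e+00,  0.00000000e+00,
         1.00000000e+00]])}
wrist {'fx': 338.74916397041676, 'fy': 338.74916397041676, 'cx': 317.6604930655918, 'cy': 201.47500873156167, 'mount': array([[-6.13113643e-04, -9.48624383e-01, -3.16403863e-01,
         8.09396450e+01],
       [ 9.99999608e-01, -3.79305880e-04, -8.00542044e-04,
         5.59606076e-01],
       [ 6.39399857e-04, -3.16404230e-01,  9.48624243e-01,
        -1.31720950e+02],
       [ 0.00000000e+00,  0.00000000e+00,  0.00000000e+00,
         1.00000000e+00]])}
```

View pics/scene0.png

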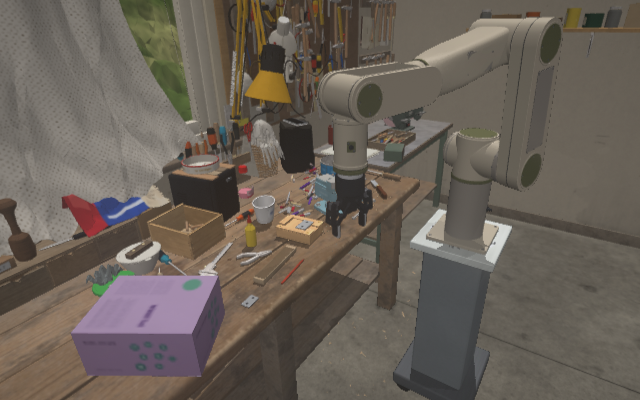

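View pics/top0.png

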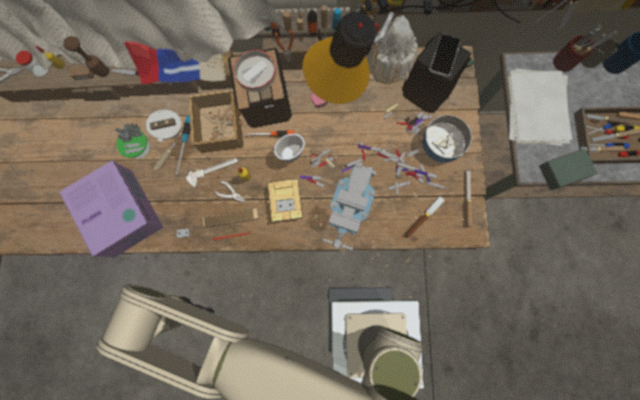

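View pics/wrist0.png

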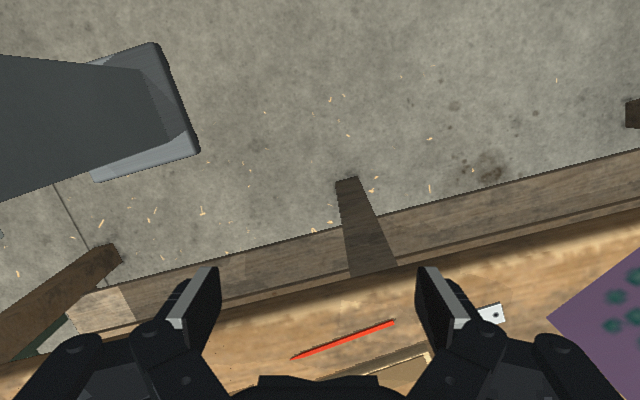

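```bash
cat > h.py <<'E'
import numpy as np, cv2
from bench import telemetry, viewer, r
from scipy.spatial.transform import Rotation as R
def tool():
    s=telemetry.sense(); T=np.eye(4); T[:3,:3]=R.from_euler('xyz',s['tcp_rot'],degrees=True).as_matrix(); T[:3,3]=s['tool_pos']; return T,s
def cam(n,T=None):
    m=viewer.camera_model(n)
    M=m['cam_to_world'] if n!='wrist' else T@m['mount']
    return m,M
def ray(n,px,T=None):
    m,M=cam(n,T); d=np.array([(px[0]-m['cx'])/m['fx'],(px[1]-m['cy'])/m['fy'],1]); return M[:3,3],M[:3,:3]@d
def onz(n,px,z,T=None):
    o,d=ray(n,px,T); return o+d*(z-o[2])/d[2]
def proj(n,P,T=None):
    m,M=cam(n,T); p=np.linalg.inv(M)@np.append(P,1); return np.array([m['cx']+m['fx']*p[0]/p[2],m['cy']+m['fy']*p[1]/p[2]])
def tri(obs):
    A=np.zeros((3,3));b=np.zeros(3)
    for o,d in obs:
        d=d/np.linalg.norm(d);Q=np.eye(3)-np.outer(d,d);A+=Q;b+=Q@o
    p=np.linalg.solve(A,b); return p,[np.linalg.norm((np.eye(3)-np.outer(d,d)/(d@d))@(p-o)) for o,d in obs]
def snap(n,f,crop=None,k=1):
    T,s=tool(); im=viewer.snapshot(n); cv2.imwrite(f'pics/{f}_raw.png',im[:,:,::-1]); np.save(f'pics/{f}_T.npy',T)
    c=im[:,:,::-1]
    if crop: x0,y0,x1,y1=crop; c=c[y0:y1,x0:x1]
    c=cv2.resize(c,None,fx=k,fy=k,interpolation=cv2.INTER_CUBIC); cv2.imwrite(f'pics/{f}.png',c); return T
def crop(src,f,x0,y0,x1,y1,k):
    c=cv2.imread(f'pics/{src}.png')[y0:y1,x0:x1]; cv2.imwrite(f'pics/{f}.png',cv2.resize(c,None,fx=k,fy=k,interpolation=cv2.INTER_CUBIC))
E
python3 - <<'E'
from h import *
crop('top0','top0a',160,130,360,255,4)
crop('top0','top0b',330,150,490,260,5)
crop('scene0','s0a',200,160,400,310,4)
E
```

```text
(no output)
```

View pics/top0a.png

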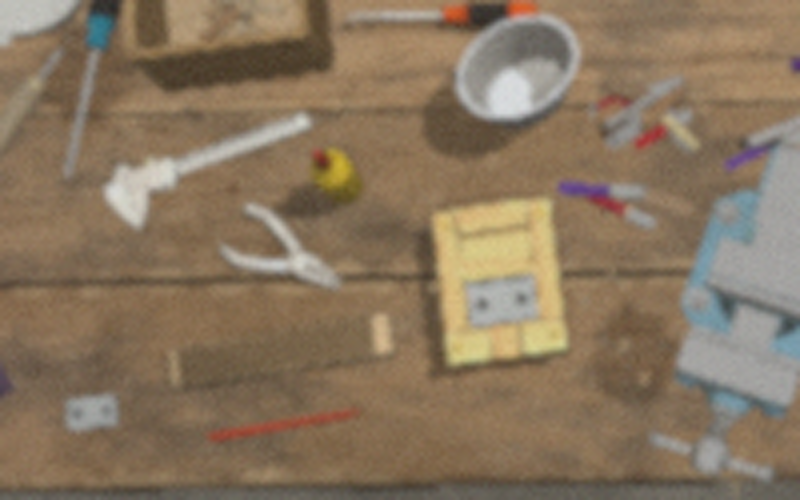

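View pics/top0b.png

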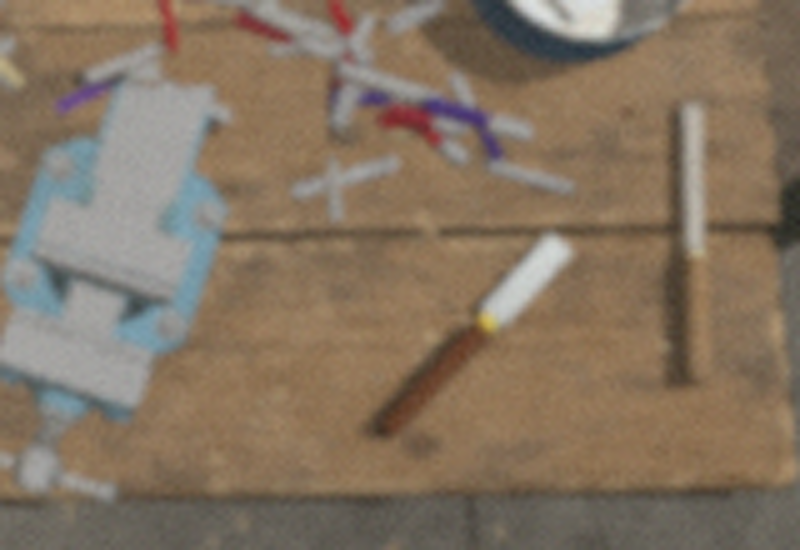

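View pics/s0a.png

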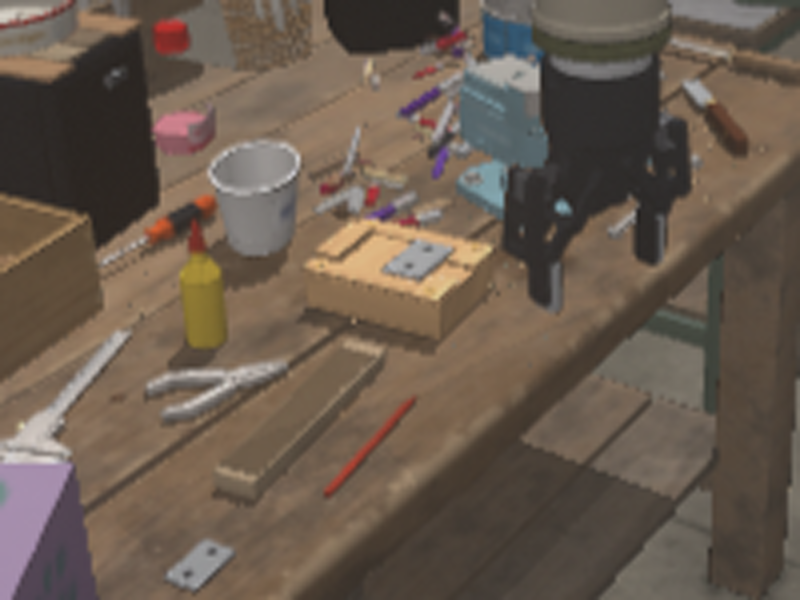

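Run:
```python
from h import *
T,s=tool()
for nm,p,z in [('butt',(405.5,236),11),('ferr',(427.5,214.5),11),('tip',(442.5,199),11),('fileend',(468,172),10),('filebutt',(467.5,225),10),('jigFL',(271.5,221),44),('jigFR',(301.5,218),44),('jigBR',(297.5,179.5),51),('jigBL',(268,183),51),
 ('plTL',(277,201),47),('plTR',(294,199),47),('plBR',(294,209),47),('plBL',(278,212),47),('visefront',(340,245),60),('viseR',(374,190),60),('edge',(330,250),0)]:
    print(nm,onz('top',p,z).round(0))
# lifter direct and stereo from scene: ferrule
for nm,a,b in [('butt',(405.5,236),(200+742/4,160+147/4)),('tip',(442.5,199),(200+693/4,160+88/4))]:
    p,e=tri([ray('top',a),ray('scene',b)]);print(nm,p.round(0),np.round(e,1))
```

```text
butt [ 387. -125.   11.]
ferr [ 468. -213.   11.]
tip [ 527. -274.   11.]
fileend [ 632. -381.   10.]
filebutt [ 425. -361.   10.]
jigFL [448. 378.  44.]
jigFR [458. 265.  44.]
jigBR [605. 279.  51.]
jigBL [593. 391.  51.]
plTL [524. 357.  47.]
plTR [530. 293.  47.]
plBR [492. 293.  47.]
plBL [482. 353.  47.]
visefront [354. 124.  60.]
viseR [556.  -8.  60.]
edge [340. 161.   0.]
butt [ 386. -126.    9.] [1.1 1.1]
tip [ 528. -280.   -4.] [1.3 1.3]
```

Candidates for the lifter: (424,217) has a dark brown handle, brass ferrule and flat blade. The alternatives are the file at (467,198), which has a light handle, and the strop bar at (230,217). I choose (424,217).
Candidates for the plate: the large one in the jig at (285,205), and the small one on the bench at (182,233). I choose the one in the jig.

First I'll go above the jig for a wrist view, with tool x along the jig's x.

```bash
cat >> h.py <<'E'
def goal(p,yaw,tilt=0,extra=None):
    """tool x along yaw heading, z down, tilted so tool z leans forward by tilt deg"""
    c=R.from_euler('z',yaw,degrees=True)*R.from_euler('y',-tilt,degrees=True)*R.from_euler('x',180,degrees=True)
    T,s=tool(); Rc=R.from_matrix(T[:3,:3])
    d=Rc.inv().apply(np.array(p)-T[:3,3])/10; rv=(Rc.inv()*c).as_rotvec()
    print('t=%.2f'%s['time'],'shift cm',d.round(2),'rotvec',rv.round(3),'deg',np.degrees(np.linalg.norm(rv)).round(1))
def st():
    T,s=tool(); print('t=%.2f'%s['time'],s['tool_pos'].round(1),s['tcp_rot'].round(1),'F',s['ft_force'].round(1),'M',s['wrist_torque'].round(2),'gap',round(s['finger_gap'],1),'q',s['joint_pos'].round(0))
E
python3 - <<'E'
from h import *
goal([455,315,240],5)
E
```

```text
t=0.15 shift cm [-35.17 -17.22   0.17] rotvec [-1.000e-03  2.000e-03  2.777e+00] deg 159.1
```

```bash
python3 -m inch '[[[-35.2,-17.2,0.2],[0,0,2.777],1],[[-35.2,-17.2,0.2],[0,0,2.777],1],[[-35.2,-17.2,0.2],[0,0,2.777],1],[[-35.2,-17.2,0.2],[0,0,2.777],1],[[-35.2,-17.2,0.2],[0,0,2.777],1],[[-35.2,-17.2,0.2],[0,0,2.777],1],[[-35.2,-17.2,0.2],[0,0,2.777],1],[[-35.2,-17.2,0.2],[0,0,2.777],1],[[-35.2,-17.2,0.2],[0,0,2.777],1],[[-35.2,-17.2,0.2],[0,0,2.777],1],[[-35.2,-17.2,0.2],[0,0,2.777],1],[[-35.2,-17.2,0.2],[0,0,2.777],1],[[-35.2,-17.2,0.2],[0,0,2.777],1],[[-35.2,-17.2,0.2],[0,0,2.777],1],[[-35.2,-17.2,0.2],[0,0,2.777],1],[[-35.2,-17.2,0.2],[0,0,2.777],1],[[-35.2,-17.2,0.2],[0,0,2.777],1],[[-35.2,-17.2,0.2],[0,0,2.777],1],[[-35.2,-17.2,0.2],[0,0,2.777],1],[[-35.2,-17.2,0.2],[0,0,2.777],1]]'
python3 - <<'E'
from h import *
st(); snap('wrist','j1'); goal([385,305,240],5,0)
E
```

```text
time: 2.15
tool_pos: [455.4, 315.4, 239.9]
tcp_rot: [180.0, 0.0, 5.0]
ft_force: [-0.0, 0.7, 0.4]
finger_gap: 85.3
t=2.15 [455.4 315.4 239.9] [180.   0.   5.] F [-0.   0.7  0.4] M [-0.01  0.03  0.07] gap 85.3 q [ 29.   0.  93.  -0.  87. 114.]
t=2.20 shift cm [-7.11  0.41  0.  ] rotvec [0.    0.    0.002] deg 0.1
```

View pics/j1.png

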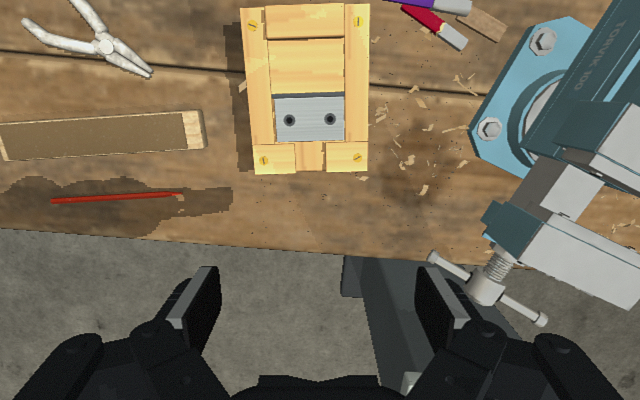

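```bash
python3 -m inch '[[[5,0,0],[0,0,0],1],[[9,0,0],[0,0,0],1],[[9,0,0],[0,0,0],1],[[9,0,0],[0,0,0],1]]'
python3 - <<'E'
from h import *
st(); snap('wrist','j2'); crop('j1_raw','j1c',225,0,385,190,4); crop('j2_raw','j2c',225,90,385,310,3.5)
E
```

```text
time: 2.6
tool_pos: [545.3, 323.1, 238.9]
tcp_rot: [180.0, 0.1, 5.1]
ft_force: [-1.3, 0.4, 0.8]
finger_gap: 85.0
t=2.60 [545.3 323.1 238.9] [1.8e+02 1.0e-01 5.1e+00] F [-1.3  0.4  0.8] M [ 0.03  0.02 -0.  ] gap 85.0 q [ 26.  13.  80.   0.  88. 111.]
```

View pics/j1c.png

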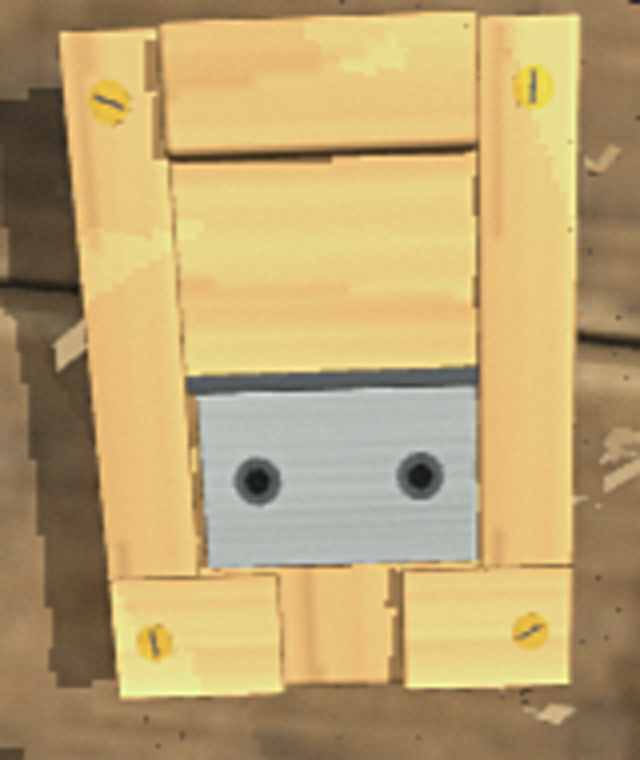

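View pics/j2c.png

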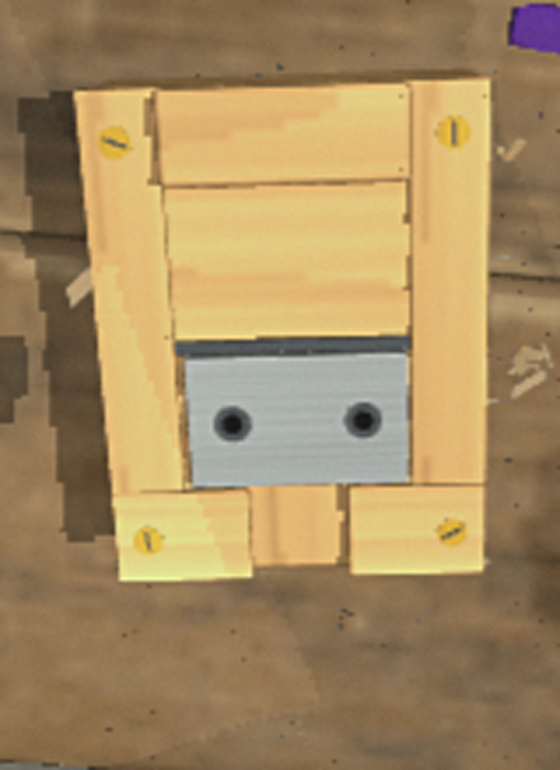

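Run:
```python
from h import *
T1=np.load('pics/j1_T.npy');T2=np.load('pics/j2_T.npy')
pts=dict(A=((120,697),(119,580)),B=((570,687),(484,572)),C=((283,690),(251,577)),D=((404,687),(350,573)),E=((209,568),(193,487)),F=((478,562),(409,483)),G=((199,394),(185,357)),H=((477,386),(409,351)),I=((187,379),(176,344)),J=((478,367),(409,338)),s1=((154,642),(148,540)),s2=((530,630),(451,532)),s3=((110,102),(115,141)),s4=((533,87),(453,131)),chL=((285,574),(250,490)),chfl=((285,685),(252,567)),chfr=((389,681),(339,563)),SL=((60,31),(75,91)),SR=((579,14),(490,79)))
for n,(a,b) in pts.items():
    p1=(225+a[0]/4,a[1]/4);p2=(225+b[0]/3.5,90+b[1]/3.5)
    p,e=tri([ray('wrist',p1,T1),ray('wrist',p2,T2)]); print(n,p.round(1),np.round(e,1),'z44:',onz('wrist',p1,44,T1).round(1)[:2],onz('wrist',p2,44,T2).round(1)[:2])
```

```text
A [450.8 378.   43.2] [0.2 0.2] z44: [451.  377.7] [451.1 378.1]
B [462.6 266.4  41.9] [0. 0.] z44: [463.1 266.7] [463.7 266.8]
C [456.6 337.6  45.7] [0.2 0.2] z44: [456.2 337.5] [455.7 337.8]
D [459.4 307.6  43.4] [0. 0.] z44: [459.6 307.7] [459.7 307.7]
E [485.2 356.9  46.5] [0. 0.] z44: [484.8 357.2] [484.1 357.1]
F [492.1 293.2  46.6] [0.1 0.1] z44: [491.7 292.8] [491. 293.]
G [524.7 361.4  44.8] [0.1 0.1] z44: [524.6 361.4] [524.4 361.5]
H [531.9 297.6  44.2] [0. 0.] z44: [531.9 297.5] [531.9 297.5]
I [527.7 364.5  42.7] [0. 0.] z44: [527.7 364.3] [528.1 364.3]
J [536.1 298.   45.3] [0.1 0.1] z44: [536.1 297.8] [535.7 298. ]
s1 [465.6 369.7  44.4] [0. 0.] z44: [465.6 369.7] [465.5 369.8]
s2 [476.6 278.6  44.9] [0.1 0.1] z44: [476.4 278.3] [476.2 278.5]
s3 [583.8 383.7  43. ] [0. 0.] z44: [583.7 383.5] [583.9 383.6]
s4 [594.6 292.3  43.2] [0.1 0.1] z44: [594.5 292.3] [594.7 292.6]
chL [484.9 339.4  44.7] [0.6 0.6] z44: [484.9 338.9] [484.6 340.1]
chfl [456.1 337.6  37.9] [0.3 0.3] z44: [457.5 337.1] [459.1 337.7]
chfr [459.  311.1  36.5] [0.2 0.2] z44: [460.8 311.5] [462.8 311.3]
SL [596.3 394.4  44.7] [0.1 0.1] z44: [596.4 394.5] [596.2 394.7]
SR [609.1 284.3  44.2] [0.1 0.1] z44: [609.2 284.3] [609.1 284.4]
```

Run:
```python
from h import *
goal([448,-190,239],-46.5); goal([448,-190,130],-46.5)
```

```text
t=2.65 shift cm [-14.21  50.26   0.1 ] rotvec [0.001 0.001 0.901] deg 51.6
t=2.65 shift cm [-14.2   50.26  11.  ] rotvec [0.001 0.001 0.901] deg 51.6
```

```bash
python3 -m inch '[[[-14.2,50.3,0],[0,0,0.9],1],[[-14.2,50.3,0],[0,0,0.9],1],[[-14.2,50.3,0],[0,0,0.9],1],[[-14.2,50.3,0],[0,0,0.9],1],[[-14.2,50.3,0],[0,0,0.9],1],[[-14.2,50.3,0],[0,0,0.9],1],[[-14.2,50.3,0],[0,0,0.9],1],[[-14.2,50.3,0],[0,0,0.9],1],[[-14.2,50.3,0],[0,0,0.9],1],[[-14.2,50.3,11],[0,0,0.9],1],[[-14.2,50.3,11],[0,0,0.9],1],[[-14.2,50.3,11],[0,0,0.9],1],[[-14.2,50.3,11],[0,0,0.9],1],[[-14.2,50.3,11],[0,0,0.9],1],[[-14.2,50.3,11],[0,0,0.9],1]]'
python3 - <<'E'
from h import *
st(); snap('wrist','l1')
E
```

```text
time: 4.15
tool_pos: [449.2, -189.7, 132.7]
tcp_rot: [-179.9, -0.2, -46.5]
ft_force: [-0.1, 0.2, 0.3]
finger_gap: 85.6
t=4.15 [ 449.2 -189.7  132.7] [-179.9   -0.2  -46.5] F [-0.1  0.2  0.3] M [ 0.06  0.03 -0.01] gap 85.6 q [-29.  -6. 110.   0.  75. 108.]
```

View pics/l1.png

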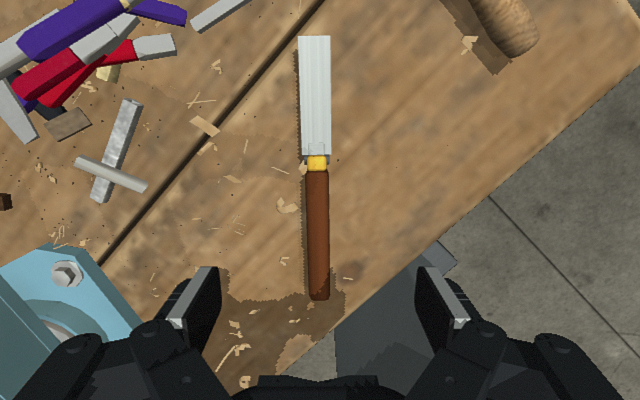

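```bash
python3 -m inch '[[[5,0,0],[0,0,0],1],[[7,0,0],[0,0,0],1],[[7,0,0],[0,0,0],1],[[7,0,0],[0,0,0],1],[[7,0,0],[0,0,0],1]]'
python3 - <<'E'
from h import *
st(); snap('wrist','l2'); crop('l1_raw','l1c',280,20,350,190,4.5); crop('l2_raw','l2c',280,110,350,280,4.5)
a=cv2.imread('pics/l1c.png');b=cv2.imread('pics/l2c.png');cv2.imwrite('pics/l12.png',np.hstack([a,b])[:600]); print(a.shape)
cv2.imwrite('pics/l12b.png',np.hstack([a,b])[500:])
E
```

```text
time: 4.7
tool_pos: [496.2, -240.0, 131.0]
tcp_rot: [-180.0, -0.0, -46.5]
ft_force: [-1.1, 0.4, -0.5]
finger_gap: 85.5
t=4.70 [ 496.2 -240.   131. ] [-180.    -0.   -46.5] F [-1.1  0.4 -0.5] M [-0.01  0.06  0.01] gap 85.5 q [-31.   5. 100.   0.  75. 105.]
(765, 315, 3)
```

View pics/l12.png

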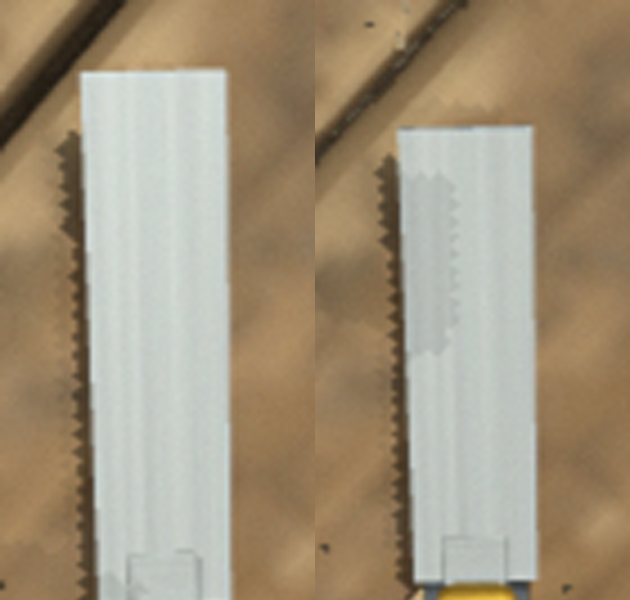

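View pics/l12b.png

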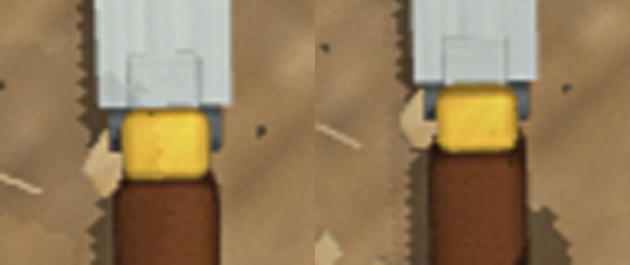

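View pics/l2.png

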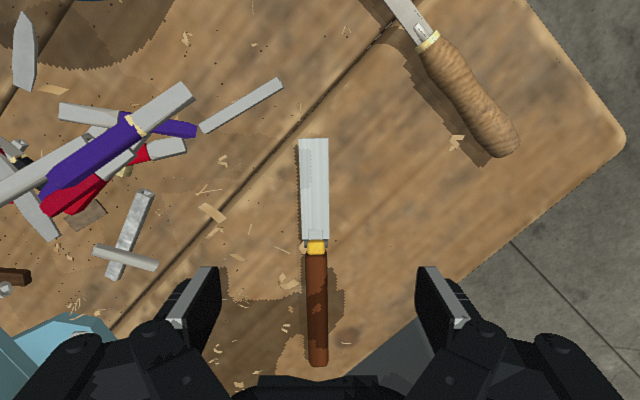

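Run:
```python
from h import *
T1=np.load('pics/l1_T.npy');T2=np.load('pics/l2_T.npy')
P=dict(tipL=((81,71),(83,127)),tipR=((227,69),(218,126)),baseL=((96,607),(98,582)),baseR=((231,605),(223,581)),wood=((165,678),(162,650)),dot=((262,630),(252,588)),dot2=((1,585),(10,547)))
for n,(a,b) in P.items():
    p1=(280+a[0]/4.5,20+a[1]/4.5);p2=(280+b[0]/4.5,110+b[1]/4.5)
    p,e=tri([ray('wrist',p1,T1),ray('wrist',p2,T2)]); print(n,p.round(1),np.round(e,1))
for T,p in ((T1,(318,298)),(T2,(318,366))): print('butt',onz('wrist',p,22,T).round(1))
```

```text
tipL [ 539.1 -263.9   11.6] [0. 0.]
tipR [ 523.3 -279.2   12. ] [0. 0.]
baseL [ 482.4 -205.8   12.1] [0.1 0.1]
baseR [ 466.4 -221.6   12.7] [0. 0.]
wood [ 466.5 -205.9   17.4] [0.1 0.1]
dot [ 457.8 -221.1    2.1] [0. 0.]
dot2 [ 4.959e+02 -1.953e+02  2.000e-01] [0.1 0.1]
butt [ 392.  -128.7   22. ]
butt [ 390.7 -128.4   22. ]
```

Run:
```python
from h import *
goal([450.7,-189.5,90],-45.5,25); goal([450.7,-189.5,17],-45.5,25)
```

```text
t=4.75 shift cm [-6.79 -0.2   4.08] rotvec [ 0.004  0.436 -0.017] deg 25.0
t=4.75 shift cm [-6.79 -0.2  11.38] rotvec [ 0.004  0.436 -0.017] deg 25.0
```

```bash
python3 -m inch '[[[-6.8,-0.2,4.1],[0,0.436,-0.017],1],[[-6.8,-0.2,4.1],[0,0.436,-0.017],1],[[-6.8,-0.2,4.1],[0,0.436,-0.017],1],[[-6.8,-0.2,4.1],[0,0.436,-0.017],1],[[-6.8,-0.2,7.0],[0,0.436,-0.017],1],[[-6.8,-0.2,9.0],[0,0.436,-0.017],1],[[-6.8,-0.2,9.0],[0,0.436,-0.017],1],[[-6.8,-0.2,9.0],[0,0.436,-0.017],1]]'
python3 - <<'E'
from h import *
st(); snap('wrist','g1');  goal([450.7,-189.5,17],-45.5,25)
E
```

```text
time: 5.55
tool_pos: [450.4, -189.8, 40.5]
tcp_rot: [179.7, -24.9, -45.5]
ft_force: [-1.6, -1.5, 0.9]
finger_gap: 85.1
t=5.55 [ 450.4 -189.8   40.5] [179.7 -24.9 -45.5] F [-1.6 -1.5  0.9] M [ 0.16  0.13 -0.02] gap 85.1 q [-22. -17. 135. -16.  41. 124.]
t=5.60 shift cm [-1.12 -0.02  2.18] rotvec [ 0.003 -0.001  0.   ] deg 0.2
```

View pics/g1.png

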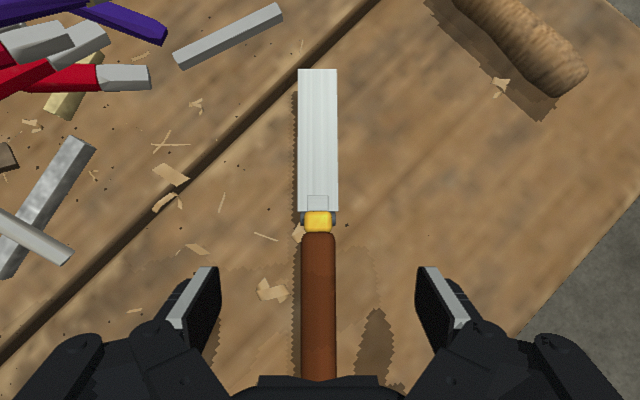

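```bash
python3 -m inch '[[[-1.1,0,2.1],[0,0,0],1],[[-1.1,0,2.1],[0,0,0],1],[[-1.1,0,2.1],[0,0,0],0.6],[[-1.1,0,2.1],[0,0,0],0.2],[[-1.1,0,2.1],[0,0,0],0],[[-1.1,0,2.1],[0,0,0],0],[[-1.1,0,2.1],[0,0,0],0],[[-1.1,0,2.1],[0,0,0],0],[[-1.1,0,2.1],[0,0,0],0],[[-1.1,0,2.1],[0,0,0],0],[[-1.1,0,2.1],[0,0,0],0],[[-1.1,0,2.1],[0,0,0],0]]' 100
python3 - <<'E'
from h import *
st(); snap('wrist','g2')
E
```

```text
time: 6.8
tool_pos: [450.5, -189.7, 17.6]
tcp_rot: [179.8, -25.1, -45.5]
ft_force: [-4.1, 3.2, 7.4]
finger_gap: 15.4
t=6.80 [ 450.5 -189.7   17.6] [179.8 -25.1 -45.5] F [-4.1  3.2  7.4] M [ 0.13  0.22 -0.05] gap 15.4 q [-22. -14. 135. -17.  37. 125.]
```

View pics/g2.png

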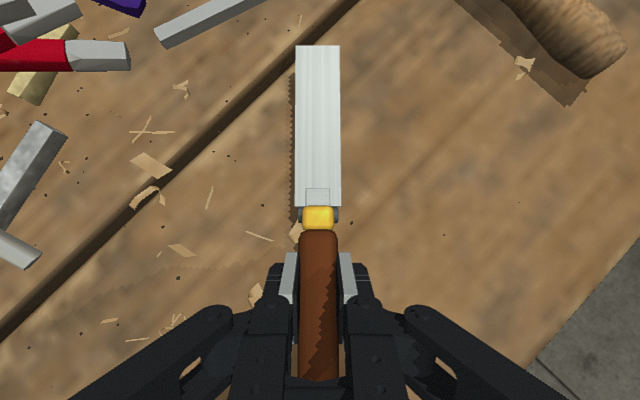

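Run:
```python
from h import *
T,s=tool()
print(proj('wrist',[539.1,-263.9,11.8],T),proj('wrist',[523.3,-279.2,11.8],T))
print('tip in tool',(np.linalg.inv(T)@np.array([531.2,-271.6,11,1])).round(1))
goal([450.5,-189.7,60],-45.5,25);goal([450.5,-189.7,200],-45.5,25); goal([420,311,200],6.7,25)
```

```text
[295.99151454  45.99084606] [339.89174765  46.29528417]
tip in tool [101.3  -0.4  54.7   1. ]
t=6.85 shift cm [ 1.79  0.01 -3.84] rotvec [ 0.004 -0.001 -0.   ] deg 0.2
t=6.85 shift cm [  7.72   0.06 -16.53] rotvec [ 0.004 -0.001 -0.   ] deg 0.2
t=6.85 shift cm [-26.57 -32.8  -32.67] rotvec [ 0.389  0.001 -0.826] deg 52.3
```

```bash
python3 -m inch '[[[0.9,0,-1.9],[0,0,0],0],[[1.8,0,-3.8],[0,0,0],0],[[3.6,0,-7.6],[0,0,0],0],[[5.6,0,-12],[0,0,0],0],[[7.7,0.1,-16.5],[0,0,0],0],[[7.7,0.1,-16.5],[0,0,0],0],[[7.7,0.1,-16.5],[0,0,0],0]]' 100
python3 - <<'E'
from h import *
st(); snap('wrist','g3'); crop('g3_raw','g3c',270,0,370,240,2.5);crop('g2_raw','g2c',270,0,370,240,2.5)
a=cv2.imread('pics/g3c.png');b=cv2.imread('pics/g2c.png');cv2.imwrite('pics/g23.png',np.hstack([b,a]))
goal([430,311,200],6.7,25)
E
```

```text
time: 7.55
tool_pos: [450.5, -190.1, 200.8]
tcp_rot: [179.9, -25.2, -45.5]
ft_force: [0.1, 0.2, -1.6]
finger_gap: 15.3
t=7.55 [ 450.5 -190.1  200.8] [179.9 -25.2 -45.5] F [ 0.1  0.2 -1.6] M [0.25 0.18 0.01] gap 15.3 q [-22. -32. 127. -11.  62. 117.]
t=7.60 shift cm [-33.54 -33.64 -15.93] rotvec [ 0.389  0.002 -0.826] deg 52.3
```

View pics/g23.png

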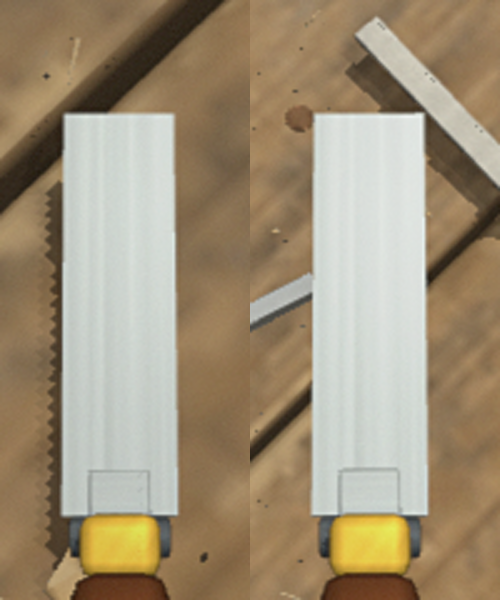

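```bash
python3 -m inch '[[[-33.5,-33.6,-15.9],[0.389,0,-0.826],0],[[-33.5,-33.6,-15.9],[0.389,0,-0.826],0],[[-33.5,-33.6,-15.9],[0.389,0,-0.826],0],[[-33.5,-33.6,-15.9],[0.389,0,-0.826],0],[[-33.5,-33.6,-15.9],[0.389,0,-0.826],0],[[-33.5,-33.6,-15.9],[0.389,0,-0.826],0],[[-33.5,-33.6,-15.9],[0.389,0,-0.826],0],[[-33.5,-33.6,-15.9],[0.389,0,-0.826],0],[[-33.5,-33.6,-15.9],[0.389,0,-0.826],0],[[-33.5,-33.6,-15.9],[0.389,0,-0.826],0],[[-33.5,-33.6,-15.9],[0.389,0,-0.826],0],[[-33.5,-33.6,-15.9],[0.389,0,-0.826],0],[[-33.5,-33.6,-15.9],[0.389,0,-0.826],0],[[-33.5,-33.6,-15.9],[0.389,0,-0.826],0]]'
cat >> h.py <<'E'
YAW=6.7; M=np.array([456.8,322.2]); U=np.array([np.cos(np.radians(YAW)),np.sin(np.radians(YAW))]); V=np.array([-U[1],U[0]])
TIP=np.array([101.3,-0.4,54.7])
def tipgoal(s,y,z,lift=0,yaw=YAW):
    """tip-centre at jig (s from mouth, y, world z); lift = blade pitch, tip up, deg. prints rows relative to measured pose"""
    c=R.from_euler('z',yaw,degrees=True)*R.from_euler('y',-25-lift,degrees=True)*R.from_euler('x',180,degrees=True)
    w=np.append(M+s*U+y*V,z); p=w-c.apply(TIP)
    T,st_=tool(); Rc=R.from_matrix(T[:3,:3]); 
    print('tip',s,y,z,lift,'shift cm',(Rc.inv().apply(p-T[:3,3])/10).round(3),'rotvec',(Rc.inv()*c).as_rotvec().round(3),'tcp',p.round(0))
def tipnow():
    T,_=tool(); w=(T@np.append(TIP,1))[:3]; d=w[:2]-M; x=T[:3,:3]; e=R.from_matrix(x).as_euler('xyz',degrees=True)
    print('TIP jig s,y,z',(d@U).round(2),(d@V).round(2),w[2].round(2),'pitchup',(-e[1]-25).round(2),'yawerr',(e[2]-YAW).round(2))
E
python3 - <<'E'
from h import *
st(); tipnow(); tipgoal(15,0,90);tipgoal(10,0,60); tipgoal(15,0,43)
E
```

```text
time: 9.0
tool_pos: [430.4, 308.7, 199.6]
tcp_rot: [-180.0, -24.9, 6.6]
ft_force: [0.1, -0.5, -1.4]
finger_gap: 15.9
t=9.00 [430.4 308.7 199.6] [-180.   -24.9    6.6] F [ 0.1 -0.5 -1.4] M [-0.05  0.28 -0.01] gap 15.9 q [ 39. -22. 120. -15.  61. 127.]
TIP jig s,y,z 87.1 -10.14 192.56 pitchup -0.12 yawerr -0.11
tip 15 0 90 0 shift cm [-10.869  -0.976   6.293] rotvec [ 0.     0.002 -0.002] tcp [358. 310.  97.]
tip 10 0 60 0 shift cm [-12.585  -0.974   8.804] rotvec [ 0.     0.002 -0.002] tcp [353. 310.  67.]
tip 15 0 43 0 shift cm [-12.846  -0.974  10.557] rotvec [ 0.     0.002 -0.002] tcp [358. 310.  50.]
```

```bash
python3 -m inch '[[[-10.9,-1,5],[0,0,0],0],[[-10.9,-1,6.3],[0,0,0],0],[[-10.9,-1,6.3],[0,0,0],0],[[-12.1,-1,9],[0,0,0],0],[[-12.1,-1,9],[0,0,0],0],[[-12.1,-1,9],[0,0,0],0],[[-12.1,-1,9],[0,0,0],0]]';  python3 - <<'E'
from h import *
st(); tipnow(); snap('wrist','c1'); crop('c1_raw','c1c',220,0,420,130,4)
tipgoal(15,0,43);
E
```

```text
time: 9.7
tool_pos: [359.4, 312.5, 70.0]
tcp_rot: [-179.8, -25.1, 6.6]
ft_force: [1.1, 1.1, -1.4]
finger_gap: 15.4
t=9.70 [359.4 312.5  70. ] [-179.8  -25.1    6.6] F [ 1.1  1.1 -1.4] M [-0.03  0.27 -0.01] gap 15.4 q [ 46. -20. 133. -21.  49. 141.]
TIP jig s,y,z 17.03 1.98 63.38 pitchup 0.07 yawerr -0.15
tip 15 0 43 0 shift cm [-1.053  0.239  1.755] rotvec [-0.003 -0.001 -0.002] tcp [358. 310.  50.]
```

View pics/c1c.png

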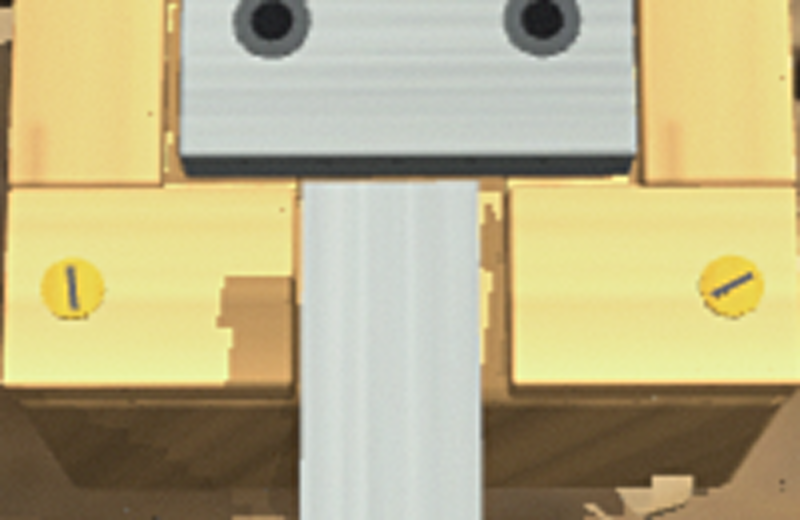

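```bash
python3 -m inch '[[[-0.5,0.24,0.9],[0,0,0],0],[[-1.0,0.24,1.75],[0,0,0],0],[[-1.0,0.24,1.75],[0,0,0],0],[[-1.0,0.24,1.75],[0,0,0],0]]';  python3 - <<'E'
from h import *
st(); tipnow(); snap('wrist','c2'); crop('c2_raw','c2c',220,0,420,130,4)
tipgoal(15,0,41);tipgoal(15,0,40);tipgoal(15,0,39)
E
```

```text
time: 10.15
tool_pos: [355.9, 309.0, 46.8]
tcp_rot: [-180.0, -24.8, 6.7]
ft_force: [-0.7, 0.5, -0.7]
finger_gap: 15.7
t=10.15 [355.9 309.   46.8] [-180.   -24.8    6.7] F [-0.7  0.5 -0.7] M [-0.06  0.26  0.05] gap 15.7 q [ 46. -18. 134. -22.  46. 142.]
TIP jig s,y,z 13.15 -0.93 39.67 pitchup -0.16 yawerr 0.02
tip 15 0 41 0 shift cm [ 0.175 -0.075  0.01 ] rotvec [-0.001  0.002  0.   ] tcp [358. 310.  48.]
tip 15 0 40 0 shift cm [ 0.133 -0.075  0.1  ] rotvec [-0.001  0.002  0.   ] tcp [358. 310.  47.]
tip 15 0 39 0 shift cm [ 0.091 -0.075  0.191] rotvec [-0.001  0.002  0.   ] tcp [358. 310.  46.]
```

View pics/c2c.png

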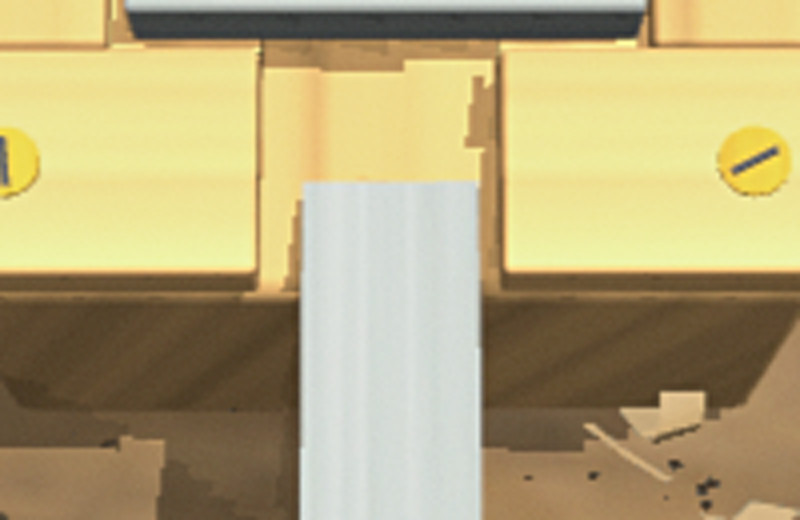

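```bash
python3 -m inch '[[[0,-0.2,0],[0,0,0],0],[[0,-0.2,0],[0,0,0],0],[[0,-0.2,0],[0,0,0],0]]'; python3 -c "
from h import *
st();tipnow()";  python3 -m inch '[[[-0.02,0,0.045],[0,0,0],0],[[-0.02,0,0.045],[0,0,0],0],[[-0.02,0,0.045],[0,0,0],0]]';  python3 -c "
from h import *
st();tipnow()"
```

```text
time: 10.5
tool_pos: [356.1, 311.6, 47.7]
tcp_rot: [-179.9, -24.9, 6.7]
ft_force: [-0.3, -0.1, -1.9]
finger_gap: 15.4
t=10.50 [356.1 311.6  47.7] [-179.9  -24.9    6.7] F [-0.3 -0.1 -1.9] M [-0.11  0.33 -0.01] gap 15.4 q [ 47. -18. 134. -22.  46. 143.]
TIP jig s,y,z 13.69 1.67 40.75 pitchup -0.08 yawerr 0.0
time: 10.8
tool_pos: [356.1, 311.3, 47.0]
tcp_rot: [-179.9, -24.9, 6.7]
ft_force: [0.3, -0.6, -1.5]
finger_gap: 15.3
t=10.80 [356.1 311.3  47. ] [-179.9  -24.9    6.7] F [ 0.3 -0.6 -1.5] M [0.02 0.34 0.03] gap 15.3 q [ 46. -18. 134. -22.  46. 143.]
TIP jig s,y,z 13.6 1.38 40.0 pitchup -0.09 yawerr -0.01
```

```bash
for i in 1 2 3; do python3 -m inch '[[[-0.02,0,0.045],[0,0,0],0],[[-0.02,0,0.045],[0,0,0],0],[[-0.02,0,0.045],[0,0,0],0]]' >/dev/null;  python3 -c "
from h import *
st();tipnow()"; done; python3 -c "
from h import *
snap('wrist','c3'); crop('c3_raw','c3c',220,0,420,130,4)"
```

```text
t=11.10 [356.1 311.3  46.4] [-179.9  -24.9    6.7] F [ 0.3  0.8 -0.8] M [-0.04  0.31  0.03] gap 15.5 q [ 46. -18. 134. -22.  46. 143.]
TIP jig s,y,z 13.6 1.38 39.49 pitchup -0.1 yawerr -0.01
t=11.40 [356.1 311.3  46. ] [-179.9  -24.9    6.7] F [ 0.7  0.7 -1.1] M [-0.14  0.28 -0.03] gap 15.8 q [ 46. -17. 134. -22.  46. 143.]
TIP jig s,y,z 13.61 1.4 39.01 pitchup -0.1 yawerr -0.01
t=11.70 [356.2 311.4  45.6] [-179.9  -24.9    6.7] F [-0.7 -0.6 -0.2] M [-0.02  0.15 -0.01] gap 15.3 q [ 46. -17. 134. -22.  46. 143.]
TIP jig s,y,z 13.7 1.48 38.65 pitchup -0.09 yawerr -0.01
```

View pics/c3c.png

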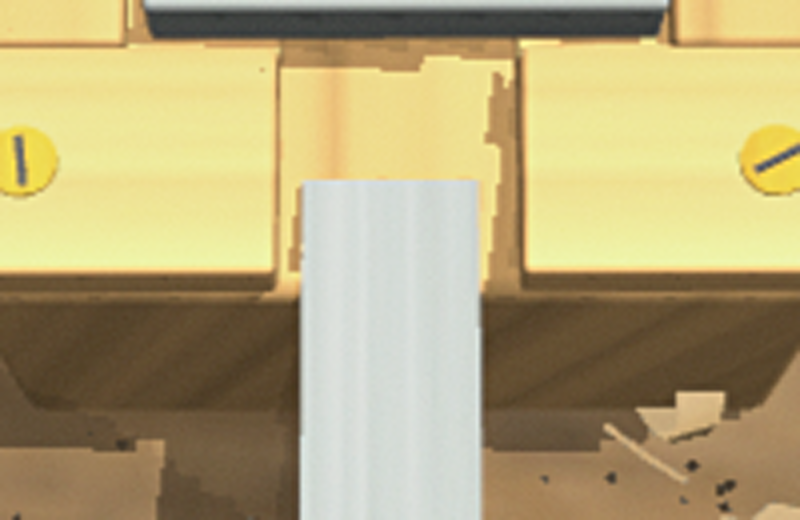

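```bash
python3 -m inch '[[[0.025,0,-0.055],[0,0,0],0],[[0.48,0,0.157],[0,0,0],0],[[0.93,0,0.367],[0,0,0],0],[[1.385,0,0.579],[0,0,0],0],[[1.385,0,0.579],[0,0,0],0],[[1.385,0,0.579],[0,0,0],0],[[1.385,0,0.579],[0,0,0],0]]';  python3 - <<'E'
from h import *
st(); tipnow(); snap('wrist','c4'); crop('c4_raw','c4c',220,0,420,130,4)
E
```

```text
time: 12.45
tool_pos: [370.9, 313.0, 45.9]
tcp_rot: [-179.9, -24.9, 6.7]
ft_force: [-0.3, -0.1, -0.9]
finger_gap: 15.6
t=12.45 [370.9 313.   45.9] [-179.9  -24.9    6.7] F [-0.3 -0.1 -0.9] M [-0.06  0.25 -0.01] gap 15.6 q [ 45. -15. 133. -22.  45. 141.]
TIP jig s,y,z 28.53 1.25 38.94 pitchup -0.11 yawerr -0.02
```

View pics/c4c.png

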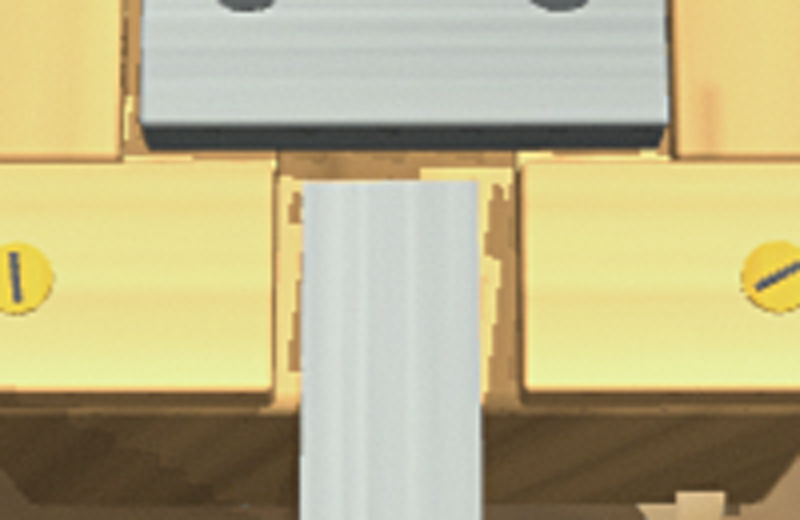

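```bash
python3 -m inch '[[[0.24,0,0.078],[0,0,0],0],[[0.467,0,0.184],[0,0,0],0],[[0.693,0,0.29],[0,0,0],0],[[0.693,0,0.29],[0,0,0],0]]';  python3 - <<'E'
from h import *
st(); tipnow(); snap('wrist','c5'); crop('c5_raw','c5c',220,0,420,130,4)
E
```

```text
time: 12.9
tool_pos: [378.8, 314.1, 46.5]
tcp_rot: [-179.9, -24.9, 6.7]
ft_force: [0.5, -0.8, -0.8]
finger_gap: 15.4
t=12.90 [378.8 314.1  46.5] [-179.9  -24.9    6.7] F [ 0.5 -0.8 -0.8] M [-0.05  0.3   0.02] gap 15.4 q [ 44. -14. 132. -21.  45. 141.]
TIP jig s,y,z 36.53 1.46 39.59 pitchup -0.08 yawerr -0.02
```

View pics/c5c.png

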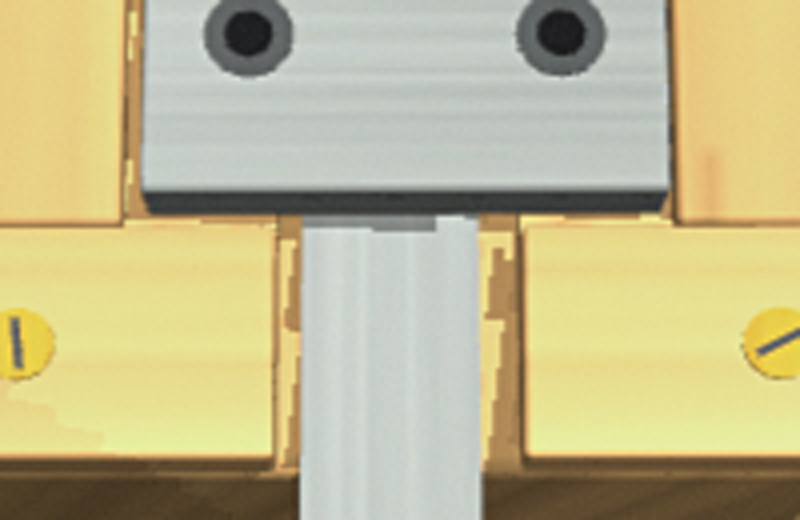

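```bash
python3 -m inch '[[[0.45,0,0.24],[0,0,0],0],[[0.9,0,0.45],[0,0,0],0],[[1.03,0,0.51],[0,0,0],0],[[1.03,0,0.51],[0,0,0],0],[[1.03,0,0.51],[0,0,0],0]]';  python3 - <<'E'
from h import *
st(); tipnow()
import math
W=[(48,39.3),(48,41),(47.8,44.3),(48.3,48.3),(49.5,52.1),(52,57.1),(54.8,60.9),(60.4,63.3),(66,64.1),(69.8,64.8),(73.5,64.9)]
c,s=math.cos(math.radians(25)),math.sin(math.radians(25))
for w in W:
    a,b=w[0]-48,w[1]-39.3; print(w,round((a*c+b*s)/10,2),round((a*s-b*c)/10,2))
E
```

```text
time: 13.45
tool_pos: [389.8, 315.2, 46.0]
tcp_rot: [-179.9, -24.9, 6.7]
ft_force: [-0.0, -1.4, -1.0]
finger_gap: 15.6
t=13.45 [389.8 315.2  46. ] [-179.9  -24.9    6.7] F [-0.  -1.4 -1. ] M [-0.03  0.25 -0.01] gap 15.6 q [ 43. -13. 130. -21.  44. 139.]
TIP jig s,y,z 47.6 1.29 38.98 pitchup -0.11 yawerr -0.02
(48, 39.3) 0.0 0.0
(48, 41) 0.07 -0.15
(47.8, 44.3) 0.19 -0.46
(48.3, 48.3) 0.41 -0.8
(49.5, 52.1) 0.68 -1.1
(52, 57.1) 1.11 -1.44
(54.8, 60.9) 1.53 -1.67
(60.4, 63.3) 2.14 -1.65
(66, 64.1) 2.68 -1.49
(69.8, 64.8) 3.05 -1.39
(73.5, 64.9) 3.39 -1.24
```

```bash
python3 -m inch '[[[0.07,0,-0.15],[0,0,0],0],[[0.13,0,-0.3],[0,0,0],0],[[0.19,0,-0.46],[0,0,0],0],[[0.3,0,-0.63],[0,0,0],0],[[0.41,0,-0.8],[0,0,0],0],[[0.41,0,-0.8],[0,0,0],0]]';  python3 - <<'E'
from h import *
st(); tipnow(); snap('wrist','t1',(170,0,470,200),2.6)
E
```

```text
time: 14.05
tool_pos: [390.4, 315.5, 55.5]
tcp_rot: [-179.9, -24.9, 6.7]
ft_force: [-1.1, 0.1, -1.9]
finger_gap: 15.8
t=14.05 [390.4 315.5  55.5] [-179.9  -24.9    6.7] F [-1.1  0.1 -1.9] M [-0.1   0.51  0.01] gap 15.8 q [ 43. -14. 130. -21.  45. 139.]
TIP jig s,y,z 48.17 1.59 48.6 pitchup -0.07 yawerr -0.02
```

View pics/t1.png

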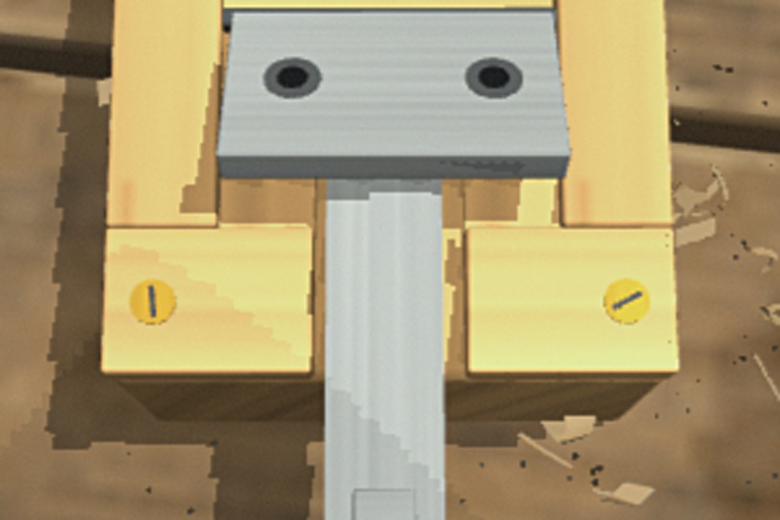

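```bash
python3 -m inch '[[[0.14,0,-0.15],[0,0,0],0],[[0.27,0,-0.3],[0,0,0],0],[[0.41,0,-0.41],[0,0,0],0],[[0.55,0,-0.53],[0,0,0],0],[[0.7,0,-0.64],[0,0,0],0],[[0.9,0,-0.76],[0,0,0],0],[[1.12,0,-0.87],[0,0,0],0],[[1.12,0,-0.87],[0,0,0],0]]';  python3 - <<'E'
from h import *
st(); tipnow(); snap('wrist','t2',(170,0,470,200),2.6)
E
```

```text
time: 14.9
tool_pos: [397.2, 316.3, 68.3]
tcp_rot: [-179.9, -25.0, 6.7]
ft_force: [-1.1, -0.2, -1.2]
finger_gap: 15.5
t=14.90 [397.2 316.3  68.3] [-179.9  -25.     6.7] F [-1.1 -0.2 -1.2] M [-0.05  0.36 -0.02] gap 15.5 q [ 43. -14. 129. -20.  46. 137.]
TIP jig s,y,z 55.01 1.58 61.39 pitchup -0.05 yawerr -0.03
```

View pics/t2.png

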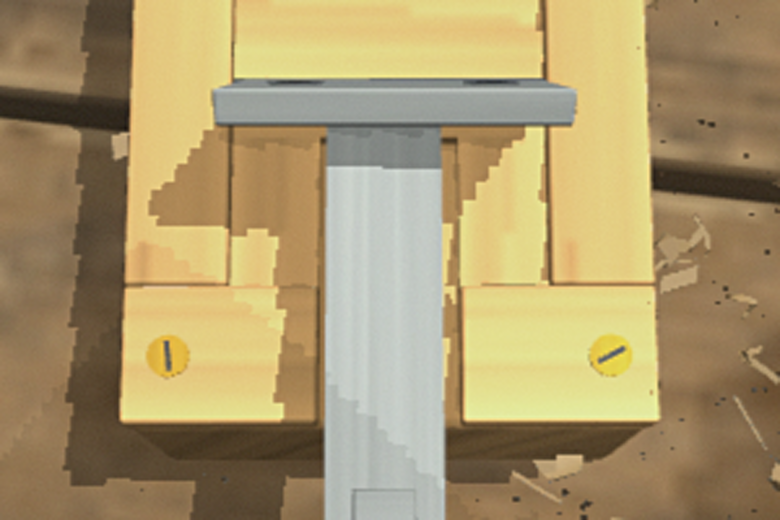

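```bash
python3 -m inch '[[[0.2,0,0],[0,0,0],0],[[0.4,0,0.01],[0,0,0],0],[[0.61,0,0.02],[0,0,0],0],[[0.8,0,0.08],[0,0,0],0],[[1.0,0,0.14],[0,0,0],0],[[1.0,0,0.14],[0,0,0],0],[[1.0,0,0.14],[0,0,0],0]]';  python3 - <<'E'
from h import *
st(); tipnow(); snap('wrist','t3',(170,0,470,200),2.6)
E
```

```text
time: 15.65
tool_pos: [406.3, 317.2, 70.6]
tcp_rot: [-179.9, -24.9, 6.7]
ft_force: [0.3, 0.5, -1.6]
finger_gap: 15.6
t=15.65 [406.3 317.2  70.6] [-179.9  -24.9    6.7] F [ 0.3  0.5 -1.6] M [-0.02  0.31  0.  ] gap 15.6 q [ 42. -13. 128. -19.  46. 136.]
TIP jig s,y,z 64.18 1.35 63.61 pitchup -0.1 yawerr -0.02
```

View pics/t3.png

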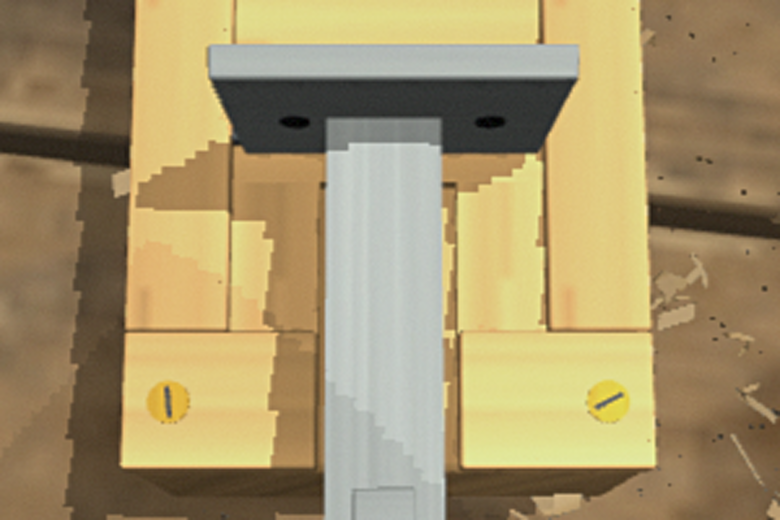

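```bash
python3 -m inch '[[[0.18,0,0.085],[0,0,0],0],[[0.36,0,0.17],[0,0,0],0],[[0.54,0,0.255],[0,0,0],0],[[0.72,0,0.34],[0,0,0],0],[[0.8,0,0.37],[0,0,0],0],[[0.88,0,0.41],[0,0,0],0],[[0.88,0,0.41],[0,0,0],0]]';  python3 - <<'E'
from h import *
st(); tipnow(); snap('wrist','t4',(170,0,470,200),2.6)
E
```

```text
time: 16.4
tool_pos: [416.0, 318.4, 70.6]
tcp_rot: [-179.9, -24.9, 6.7]
ft_force: [-0.7, -0.1, -0.7]
finger_gap: 15.4
t=16.40 [416.  318.4  70.6] [-179.9  -24.9    6.7] F [-0.7 -0.1 -0.7] M [0.01 0.28 0.03] gap 15.4 q [ 41. -12. 127. -19.  46. 135.]
TIP jig s,y,z 73.95 1.39 63.67 pitchup -0.09 yawerr -0.01
```

View pics/t4.png

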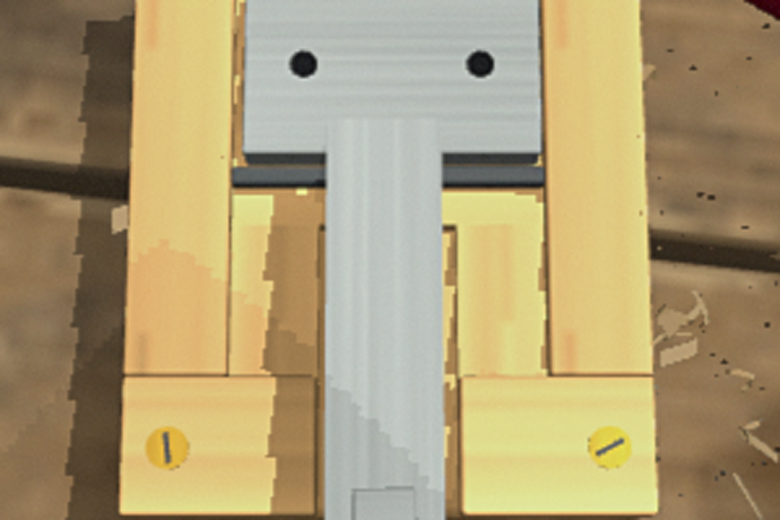

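```bash
python3 -m inch '[[[1.0,0,-4],[0,0,0],0],[[2.5,0,-7.5],[0,0,0],0],[[2.5,0,-7.5],[0,0,0],0],[[2.5,0,-7.5],[0,0,0],0],[[2.5,0,-7.5],[0,0,0],0]]';  python3 - <<'E'
from h import *
st(); tipnow(); snap('wrist','v1',(170,0,470,200),2.6)
E
python3 -m inch '[[[0,4.5,0],[0,0,0],0],[[0,7,0],[0,0,0],0],[[0,7,0],[0,0,0],0],[[0,7,0],[0,0,0],0],[[0,7,0],[0,0,0],0]]';  python3 - <<'E'
from h import *
st(); tipnow(); snap('wrist','v2',(90,0,390,200),2.6)
E
```

```text
time: 16.95
tool_pos: [406.4, 316.7, 147.9]
tcp_rot: [-180.0, -24.8, 6.7]
ft_force: [0.2, 0.7, -1.2]
finger_gap: 15.5
t=16.95 [406.4 316.7 147.9] [-180.   -24.8    6.7] F [ 0.2  0.7 -1.2] M [-0.1   0.34  0.02] gap 15.5 q [ 42. -20. 125. -17.  56. 132.]
TIP jig s,y,z 64.23 0.85 140.73 pitchup -0.18 yawerr 0.01
time: 17.5
tool_pos: [415.0, 248.0, 148.4]
tcp_rot: [-179.9, -24.9, 6.7]
ft_force: [-0.3, -0.6, -1.2]
finger_gap: 15.4
t=17.50 [415.  248.  148.4] [-179.9  -24.9    6.7] F [-0.3 -0.6 -1.2] M [ 0.01  0.24 -0.01] gap 15.4 q [ 32. -29. 131. -13.  57. 121.]
TIP jig s,y,z 64.7 -68.4 141.38 pitchup -0.14 yawerr -0.0
```

View pics/v1.png

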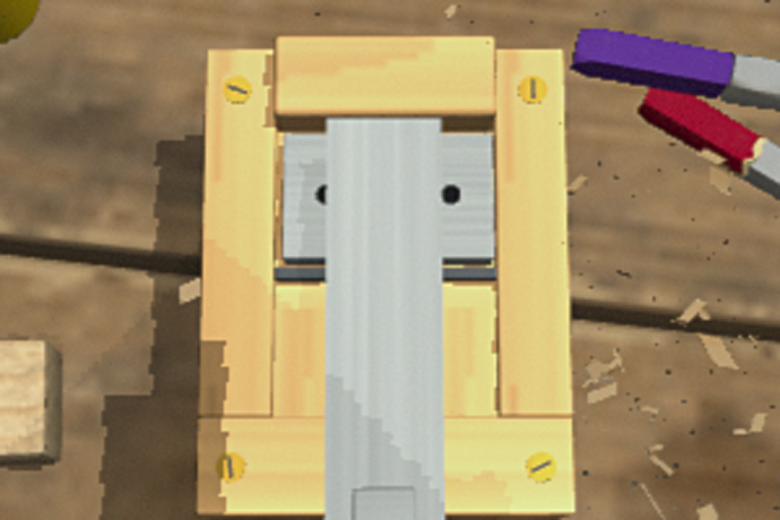

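View pics/v2.png

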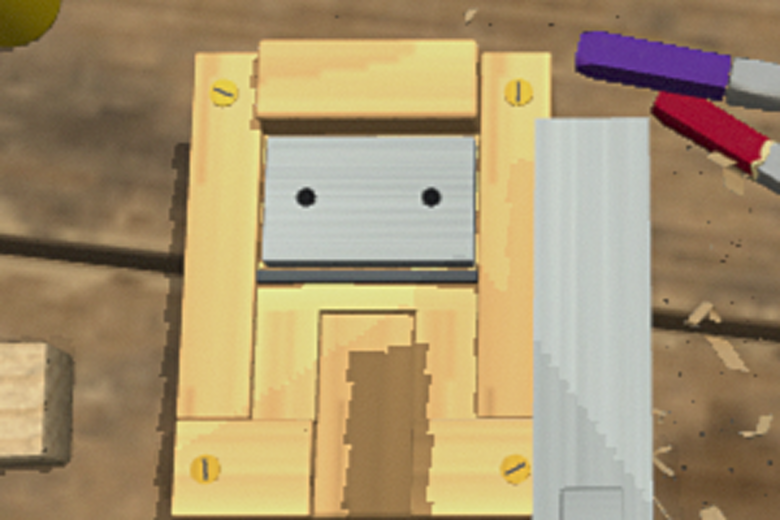

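Run:
```python
from h import *
crop('v1_raw','v1z',270,45,370,110,8); crop('v2_raw','v2z',180,45,280,110,8)
T1=np.load('pics/v1_T.npy');T2=np.load('pics/v2_T.npy')
def P(v,T,a,off,z): 
    w=onz('wrist',(off+a[0]/2.6,a[1]/2.6),z,T); d=w[:2]-M; return ((d@U).round(1),(d@V).round(1))
for n,a,b in [('RL',(286,135),(266,137)),('RR',(494,135),(475,138)),('FL',(283,259),(262,263)),('FR',(493,259),(474,262))]:
    p,e=tri([ray('wrist',(170+a[0]/2.6,a[1]/2.6),T1),ray('wrist',(90+b[0]/2.6,b[1]/2.6),T2)])
    print(n,p.round(1),np.round(e,1),P(1,T1,a,170,47),P(2,T2,b,90,47))
```

```text
RL [567.5 365.6  49.9] [0.1 0.1] (np.float64(116.6), np.float64(30.5)) (np.float64(116.9), np.float64(31.4))
RR [575.7 303.   48.3] [0. 0.] (np.float64(116.6), np.float64(-33.1)) (np.float64(116.5), np.float64(-32.7))
FL [529.5 361.9  47. ] [0.2 0.2] (np.float64(77.1), np.float64(31.0)) (np.float64(76.7), np.float64(30.9))
FR [538.3 299.   44.1] [0.1 0.1] (np.float64(77.1), np.float64(-32.2)) (np.float64(77.0), np.float64(-33.0))
```

View pics/v2z.png

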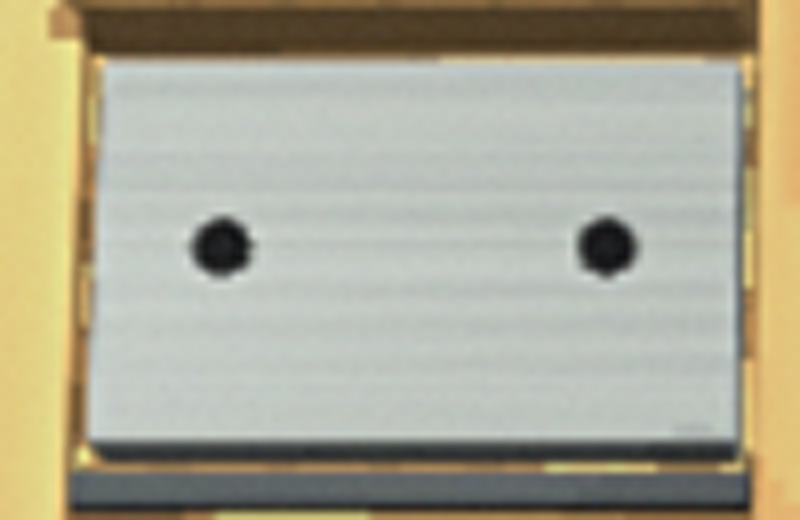

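Run:
```python
from h import *
goal([430,230,205],6.7,25); goal([450.5,-190,205],-45.5,25)
```

```text
t=17.55 shift cm [ 3.53  1.98 -4.58] rotvec [-0.001  0.002  0.   ] deg 0.2
t=17.55 shift cm [ 0.91 43.93 -5.83] rotvec [-0.385  0.003  0.827] deg 52.3
```

```bash
python3 -m inch '[[[3.5,2,-4.6],[0,0,0],0],[[3.5,2,-4.6],[0,0,0],0],[[3.5,2,-4.6],[0,0,0],0],[[0.9,43.9,-5.8],[-0.385,0,0.826],0],[[0.9,43.9,-5.8],[-0.385,0,0.826],0],[[0.9,43.9,-5.8],[-0.385,0,0.826],0],[[0.9,43.9,-5.8],[-0.385,0,0.826],0],[[0.9,43.9,-5.8],[-0.385,0,0.826],0],[[0.9,43.9,-5.8],[-0.385,0,0.826],0],[[0.9,43.9,-5.8],[-0.385,0,0.826],0],[[0.9,43.9,-5.8],[-0.385,0,0.826],0],[[0.9,43.9,-5.8],[-0.385,0,0.826],0],[[0.9,43.9,-5.8],[-0.385,0,0.826],0],[[0.9,43.9,-5.8],[-0.385,0,0.826],0],[[0.9,43.9,-5.8],[-0.385,0,0.826],0],[[0.9,43.9,-5.8],[-0.385,0,0.826],0],[[0.9,43.9,-5.8],[-0.385,0,0.826],0]]'
python3 - <<'E'
from h import *
st(); snap('wrist','p1'); goal([450.5,-190,30],-45.5,25);goal([450.5,-190,20],-45.5,25)
E
```

```text
time: 19.25
tool_pos: [450.8, -189.1, 204.9]
tcp_rot: [180.0, -24.9, -45.4]
ft_force: [0.5, -0.0, -1.3]
finger_gap: 15.4
t=19.25 [ 450.8 -189.1  204.9] [180.  -24.9 -45.4] F [ 0.5 -0.  -1.3] M [0.2  0.21 0.01] gap 15.4 q [-22. -32. 126. -11.  63. 117.]
t=19.30 shift cm [-7.34  0.06 15.89] rotvec [-0.     0.002  0.002] deg 0.1
t=19.30 shift cm [-7.76  0.06 16.79] rotvec [-0.     0.002  0.002] deg 0.1
```

View pics/p1.png

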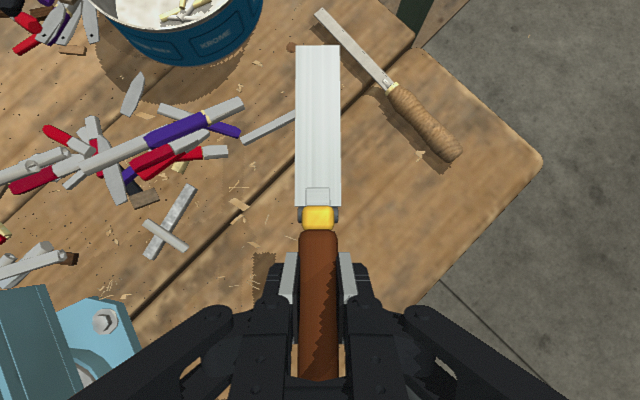

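Clear spot below, where the lifter lay before. Lowering it.

```bash
python3 -m inch '[[[-2,0,4.4],[0,0,0],0],[[-4,0,8.7],[0,0,0],0],[[-6,0,13],[0,0,0],0],[[-7.3,0,15.9],[0,0,0],0],[[-7.6,0,16.4],[0,0,0],0],[[-7.76,0,16.8],[0,0,0],0],[[-7.76,0,16.8],[0,0,0],0],[[-7.76,0,16.8],[0,0,0],0],[[-7.76,0,16.8],[0,0,0],0]]'
python3 - <<'E'
from h import *
st()
E
python3 -m inch '[[[-0.04,0,0.09],[0,0,0],0],[[-0.08,0,0.18],[0,0,0],0],[[-0.08,0,0.18],[0,0,0],0],[[-0.08,0,0.18],[0,0,0],0]]'
python3 - <<'E'
from h import *
st()
E
```

```text
time: 20.2
tool_pos: [452.3, -191.2, 22.2]
tcp_rot: [-179.9, -25.1, -45.5]
ft_force: [0.7, 0.6, -2.0]
finger_gap: 15.6
t=20.20 [ 452.3 -191.2   22.2] [-179.9  -25.1  -45.5] F [ 0.7  0.6 -2. ] M [0.2  0.18 0.02] gap 15.6 q [-22. -15. 135. -16.  38. 124.]
time: 20.6
tool_pos: [450.6, -190.5, 17.9]
tcp_rot: [180.0, -24.9, -45.5]
ft_force: [0.5, -0.1, -0.9]
finger_gap: 15.7
t=20.60 [ 450.6 -190.5   17.9] [180.  -24.9 -45.5] F [ 0.5 -0.1 -0.9] M [0.26 0.23 0.03] gap 15.7 q [-22. -14. 135. -16.  37. 125.]
```

```bash
python3 -m inch '[[[-0.02,0,0.05],[0,0,0],0],[[-0.02,0,0.05],[0,0,0],0],[[-0.02,0,0.05],[0,0,0],0]]'; python3 -m inch '[[[-0.02,0,0.02],[0,0,0],0.3],[[-0.02,0,0],[0,0,0],0.5],[[-0.02,0,0],[0,0,0],1],[[-0.02,0,0],[0,0,0],1],[[-0.02,0,0],[0,0,0],1],[[-0.02,0,0],[0,0,0],1],[[-0.02,0,0],[0,0,0],1],[[-0.02,0,0],[0,0,0],1]]'
python3 - <<'E'
from h import *
st();  goal([450.5,-190,205],-45.5,25)
E
```

```text
time: 20.9
tool_pos: [450.8, -190.6, 17.6]
tcp_rot: [180.0, -24.9, -45.5]
ft_force: [-2.3, 2.0, 3.5]
finger_gap: 15.4
time: 21.7
tool_pos: [450.5, -190.4, 17.4]
tcp_rot: [180.0, -24.9, -45.5]
ft_force: [-0.1, 0.8, -0.0]
finger_gap: 85.0
t=21.70 [ 450.5 -190.4   17.4] [180.  -24.9 -45.5] F [-0.1  0.8 -0. ] M [0.14 0.16 0.02] gap 85.0 q [-22. -14. 135. -16.  37. 125.]
t=21.70 shift cm [  7.87  -0.02 -17.03] rotvec [0.    0.002 0.   ] deg 0.1
```

```bash
python3 -m inch '[[[1,0,-2.2],[0,0,0],1],[[3,0,-6.4],[0,0,0],1],[[5,0,-10.8],[0,0,0],1],[[7.9,0,-17],[0,0,0],1],[[7.9,0,-17],[0,0,0],1],[[7.9,0,-17],[0,0,0],1]]'
python3 - <<'E'
from h import *
st(); snap('wrist','p2'); goal([455.4,315.4,240],6.7,0); goal([470,150,240],6.7,0)
E
```

```text
time: 22.3
tool_pos: [453.0, -191.4, 210.3]
tcp_rot: [-179.8, -25.3, -45.6]
ft_force: [0.1, 0.0, 0.2]
finger_gap: 85.3
t=22.30 [ 453.  -191.4  210.3] [-179.8  -25.3  -45.6] F [0.1 0.  0.2] M [ 0.11  0.15 -0.02] gap 85.3 q [-22. -32. 126. -11.  63. 117.]
t=22.35 shift cm [-31.08 -35.75 -18.15] rotvec [ 0.198 -0.408 -0.896] deg 57.5
t=22.35 shift cm [-19.47 -25.2  -12.72] rotvec [ 0.198 -0.408 -0.896] deg 57.5
```

View pics/p2.png

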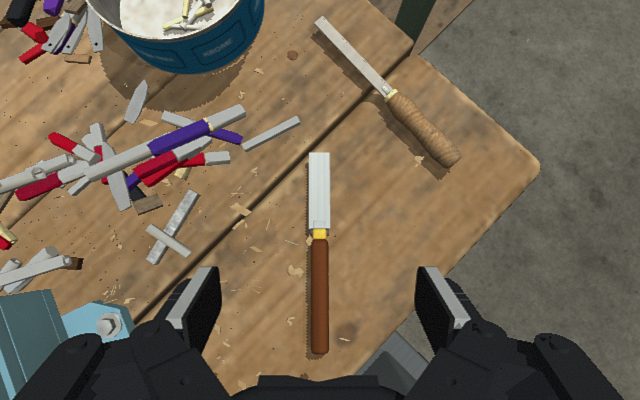

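Lifter lies flat and clear on the bench. One last look at the jig before handing in.

```bash
python3 -m inch '[[[-31.1,-35.8,-18.1],[0.198,-0.408,-0.896],1],[[-31.1,-35.8,-18.1],[0.198,-0.408,-0.896],1],[[-31.1,-35.8,-18.1],[0.198,-0.408,-0.896],1],[[-31.1,-35.8,-18.1],[0.198,-0.408,-0.896],1],[[-31.1,-35.8,-18.1],[0.198,-0.408,-0.896],1],[[-31.1,-35.8,-18.1],[0.198,-0.408,-0.896],1],[[-31.1,-35.8,-18.1],[0.198,-0.408,-0.896],1],[[-31.1,-35.8,-18.1],[0.198,-0.408,-0.896],1],[[-31.1,-35.8,-18.1],[0.198,-0.408,-0.896],1],[[-31.1,-35.8,-18.1],[0.198,-0.408,-0.896],1],[[-31.1,-35.8,-18.1],[0.198,-0.408,-0.896],1],[[-31.1,-35.8,-18.1],[0.198,-0.408,-0.896],1],[[-31.1,-35.8,-18.1],[0.198,-0.408,-0.896],1],[[-31.1,-35.8,-18.1],[0.198,-0.408,-0.896],1]]'; python3 -m inch '[[[5,0,0],[0,0,0],1],[[6,0,0],[0,0,0],1],[[6,0,0],[0,0,0],1],[[6,0,0],[0,0,0],1]]'
python3 - <<'E'
from h import *
st(); snap('wrist','f1',(140,20,500,290),2.2)
T=np.load('pics/f1_T.npy')
E
```

```text
time: 23.75
tool_pos: [454.8, 314.4, 237.1]
tcp_rot: [-180.0, 0.3, 6.6]
ft_force: [0.7, -0.2, 0.6]
finger_gap: 85.3
time: 24.15
tool_pos: [514.6, 322.1, 238.0]
tcp_rot: [-179.9, 0.2, 6.6]
ft_force: [0.1, -0.1, -0.4]
finger_gap: 85.6
t=24.15 [514.6 322.1 238. ] [-179.9    0.2    6.6] F [ 0.1 -0.1 -0.4] M [0.02 0.   0.01] gap 85.6 q [ 27.   9.  84.   0.  87. 111.]
```

View pics/f1.png

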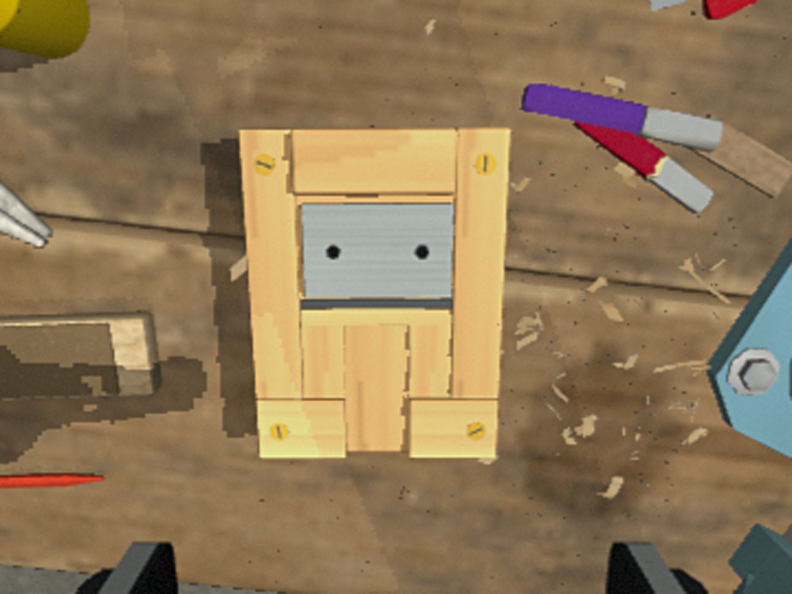

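```bash
python3 -c "
from bench import r
print(r.hand_in())"
```

```text
the job is handed in; nothing more can be done
None
```

The plate is now in the rear nest, countersunk face down. The lifter lies on the open bench where it started, clear of the jig. I handed the job in at about 24 s of the 67 s allowed.

**What I did:** I gripped the lifter by its handle and found its blade close to straight. I lowered the tip into the open part of the jig's channel and touched the floor lightly (about 1 N). From there I slid the blade about 15 mm under the plate. Keeping the blade level, I raised and pushed the plate over the rib until it fell into the rear nest. The force readings I took while the blade was at work stayed within about 2 N of zero, but I read them only at the end of each move.

**Last checks:**
- **Plate position:** the plain holes face up. The plate spans about 77 to 117 mm from the channel mouth, inside the nest's 76 to 121 mm. There is a visible gap to the rib in front and to the stop behind.
- **Plate height, less certain:** measuring the corners from two views gave 44 to 50 mm instead of an even 47 mm. That spread is about what those two views can resolve. I judged the plate flat from the gaps all round and from its length, which came out at 39.6 mm seen from above.
- **Lifter and other things:** the lifter lies flat. The things in view of the last pictures looked undisturbed; I did not check each one.

The plate dropped the last part of the tip freely, as the blade could not follow it down.

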